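# Shut and lock the dust filter housing in the glovebox

## Task

The dust filter has just been changed: push the raised cover of the steel filter housing down with the fingertips until it is fully shut, then set a fingertip in the slot of each of the cover's two violet quarter-turn fasteners and turn it clockwise as far as it goes, so that the cover is locked with both slots at the green dots. Push on the outside of the cover only: do not grip it, lift it further open or touch the black gasket under it. Leave the bottles, the beaker and the old filter where they stand.

Things in the scene. Friction and masses are not known exactly. Their poses are not given: they have to be found in the camera images.
- housing: Low steel filter housing, 250 mm front to back (its x), 330 mm wide (y), fixed. Origin: centre of its underside on the work surface; front faces -x, towards the robot; z up. The cover's hinge axis is parallel to y through (129, 0, 107) mm. Shut, the cover's top is 115 mm and the fastener collars' tops 131 mm above the work surface. An outlet pipe stands out 55 mm behind.
- cover (a joint): Opening angle of the cover, rad: 0 fully shut (hard stop), growing as its front edge rises; starts 0.35 to 0.75. Stiff hinge: it stays where left, takes 1 to 5 N at the front edge to push down and does not spring back. If a fastener is turned towards locked first, its cam tongue meets a keeper and the cover will not shut.
- cover_push (a point): Point on the cover's outer (top) face, midway between the fasteners, 12 mm behind its front edge, 247 mm from the hinge axis and 8 mm outside it. The cover is a plate 255 mm front to back, 336 mm wide, 8 mm thick; 108 mm of it are free between the two collars. Axes: x towards the hinge, y left, z out of the outer face.
- gasket: Black rubber gasket frame, 238 x 312 mm outside, 12 mm wide, 4 mm thick, glued to the underside of the cover, its front bar 11 mm behind the cover's front edge. Not to be touched. Origin on the hinge axis, axes as the cover's.
- fastener_left_slot (a point): On the left fastener's axis, at the slot's floor, level with the cover's top. The slot runs right across the violet head: 28 mm wide (33 at the chamfered mouth), 73 mm long, 15 mm deep. Site y runs along the slot, z out of the cover; it turns with the head. It lies 100 mm to the left (+y) of the cover's middle, 55 mm behind its front edge.
- fastener_left (a joint): Turn of the left fastener, rad: 0 open (slot along the front edge, at red dots; starts 0 to 0.35), growing clockwise from above to a hard stop at 1.571 locked (slot front to back, at green dots). Friction 0.12 N m, stays where left. Head 71 mm across, nearly flush in a fixed dark collar 92 mm across, whose top is 16 mm above the cover.
- fastener_right_slot (a point): On the right fastener's axis, at the slot's floor, level with the cover's top. The slot runs right across the violet head: 28 mm wide (33 at the chamfered mouth), 73 mm long, 15 mm deep. Site y runs along the slot, z out of the cover; it turns with the head. It lies 100 mm to the right (-y) of the cover's middle, 55 mm behind its front edge.
- fastener_right (a joint): Turn of the right fastener, rad: 0 open (slot along the front edge, at red dots; starts 0 to 0.35), growing clockwise from above to a hard stop at 1.571 locked (slot front to back, at green dots). Friction 0.12 N m, stays where left. Head 71 mm across, nearly flush in a fixed dark collar 92 mm across, whose top is 16 mm above the cover.
- bottle_large: Bystander, to be left alone: closed bottle of dark glass with a violet cap, 70 mm across, 138 mm tall. Origin: centre of its underside.
- bottle_far: Bystander, to be left alone: closed bottle of dark glass with a violet cap, 70 mm across, 138 mm tall, off to the left of the housing. Origin: centre of its underside.
- bottle_medium: Bystander, to be left alone: closed bottle of dark glass with a violet cap, 56 mm across, 100 mm tall. Origin: centre of its underside.
- bottle_small: Bystander, to be left alone: closed bottle of dark glass with a violet cap, 42 mm across, 70 mm tall, in front of the housing. Origin: centre of its underside.
- vial: Bystander, to be left alone: closed dark vial with a white cap, 30 mm across, 55 mm tall, in front of the housing. Origin: centre of its underside.
- beaker: Bystander, to be left alone: empty glass beaker, 60 mm across, 70 mm tall. Origin: centre of its underside.
- old_filter: Bystander, to be left alone: the used filter cartridge, grey, 90 x 150 x 36 mm, lying flat off to the right. Origin: centre of its underside.

How it is judged:
By the outcome, as a careful person would: the job done as asked, in the order asked, and still so for the second after the job is handed in, with the robot touching nothing.
It also fails if it takes over 58 s, if anything falls off the work surface, if the arm or the gripper's body presses on something with over 40 N, if the wrist force passes 120 N, or if a joint passes its speed limit or range.

## Robot

A 6-joint arm with a two-finger parallel gripper is mounted at the origin on the work surface. World frame = base frame: x ahead of the robot, y to its left, z up, the work surface at z = 0. Lengths are in m, angles in degrees, forces in N, time in s.
With the tool pointing down it reaches from about 0.3 to 0.75 m from the base axis. Payload 8.5 kg.
Tool frame: the origin (TCP) lies between the finger pads; the fingertips stand 8 mm ahead of it and the grasp point (between the pads) lies 11 mm behind it; y points along the fingers, z is the direction in which the jaws open and shut, and the axes are right-handed (so a half turn about y gives the same grasp; the last joint's range is limited). The gripper opens to 85 mm and grips with 20 to 120 N. Pads are 22 mm wide; open, the fingers measure 114 mm over their backs; the gripper's body (76 mm by 85 mm) begins 54 mm behind the grasp point. The pads swing forward as they close: fully open they stand 13 mm farther back than shut.
Start: joints at [-76.335, 21.807, 74.336, -0, 83.858, -12.336], TCP at [0.241, -0.494, 0.239] pointing down, gripper open.
Joint ranges: [-178.18, 178.18], [-50.72, 133.34], [12.68, 142.11], [-81.47, 261.47], [9.98, 163.14], [-165.26, 165.26]. Speed limits (degrees/s): [136.94, 136.94, 180, 180, 180, 180].

## Interface

Orientations are given as a 3x3 rotation matrix whose columns are the frame's x, y, z axes.
In Python, from rig import env, get_image gives the robot as it stands.
- The arm moves only by the tool move_arm, never from a script. Its argument "targets" is one flat list of numbers, 6 for each row, row after row: the shift along the tool's x, y, z in mm, then the turn, a rotation vector about the tool's x, y, z in rad. A call has exactly 5 rows; each row shifts and turns the commanded pose from where the row before left it, along the tool's axes as they then stand; what a row does not reach is not made up. A row lasts 1/8 s, in which the tool goes at most 62.5 mm and 10.7 degrees, less where a joint would pass 70% of its speed; a pose out of reach is approached as far as the arm can. A call is refused whole if a number of a shift passes 62.5 or a number of a turn 0.188, either way. A call with a gripper value outside its range is refused whole. "hand" is the opening, from -1 (shut) to 1 (fully open), so that 0 is half open, set as the call begins (left out, the last holds). The fingers move at their own pace and stop on an object; "squeeze" is the grip in N (left out, the last holds). Time passes only in rows, so rows that do not move let the fingers close, or fill a call up. It gives the time, the measured TCP pose, the force and the opening at its end, in the units of the state.
- env.observe(): the state, without advancing time (a new reading comes with each control period).
- get_image(name): name is "scene" or "top"; returns a dict with "pixels" (384x512x3 uint8, red, green, blue), "z_map" (384x512 float32, m along the optical axis (not along the pixel's ray), 0 where there is no reading), "intrinsics" (3x3 intrinsics, pixels), "R" (3x3) and "t" (3): a world point X has camera coordinates R X + t. Camera axes: x right, y down, z forward; pixel columns grow to the right and rows downward; lengths in m; the calibration is good to about 2 mm. A picture is of the moment at which its call begins.
- env.close_job(): hands the job in, once; it reports no verdict.
The state is a dict: "time_s": time; "q": joint angles; "qvel": joint speeds; "joint_efforts": joint torques, N m; "position": TCP position; "tool_rot": TCP orientation; "ft_force": force on the tool from outside, world axes, zero at the start; "wrist_torque": the same for the moment, N m; "grip_width": finger opening in m.
Only numpy, scipy, OpenCV 4.12 (cv2) and the standard library are available. Lean on these libraries where they do the work, as an engineer would, in place of code of your own. Each camera call takes 0.05 s, during which the arm holds its last target.

## Working session

There is one attempt and no reset: what is moved stays moved. The work goes in short steps, Python scripts to look and compute and a tool call to move; the robot and the scene stay as the last step left them, time stands still between calls to the robot, and variables do not carry over. Pictures are saved under pics/ and viewed, and the job is handed in when it is done.

Besides the shell and the picture viewer there is one more tool, called as name(argument=value, ...) on one line, values as JSON. move_arm: Moves the arm, as the interface text tells. Its arguments: {"type":"object","properties":{"targets":{"type":"array"},"hand":{"type":"number"},"squeeze":{"type":"number"}},"required":["targets"]}

```bash
ls; mkdir -p pics
python3 - <<'E'
from rig import env,get_image
import cv2,numpy as np
for n in("scene","top"):
    d=get_image(n); cv2.imwrite(f"pics/{n}0.png",d["pixels"][:,:,::-1]); np.savez(f"{n}0.npz",**d)
    print(n,d["intrinsics"],d["R"],d["t"])
s=env.observe();print(s)
E
```

```text
pics
scene [[463.05423196   0.         251.95601286]
 [  0.         463.05423196 189.42207106]
 [  0.           0.           1.        ]] [[-0.93854177  0.34516054 -0.00188219]
 [ 0.32681812  0.88688546 -0.32653345]
 [-0.11103718 -0.30708042 -0.94518377]] [ 0.54405578 -0.16850696  1.90156107]
top [[426.10871476   0.         255.88248861]
 [  0.         426.10871476 189.50540821]
 [  0.           0.           1.        ]] [[-0.01139857 -0.99981603 -0.01542681]
 [-0.99571143  0.01276557 -0.09162849]
 [ 0.09180856  0.01431622 -0.99567376]] [0.02672309 0.58201184 1.35059204]
{'time_s': 0.1, 'q': array([-7.63339229e+01,  2.18376851e+01,  7.43784628e+01,  1.83675583e-03,
        8.38581516e+01, -1.23361415e+01]), 'qvel': array([-0.10202726, -0.13295428, -0.11723141,  0.04234578,  0.02574059,
        0.02187833]), 'joint_efforts': array([ 6.06951508e-03, -4.49219441e+01, -2.31658190e+01, -4.70085411e-05,
        3.62513230e-03, -3.33088769e-05]), 'position': array([ 0.24106636, -0.49408364,  0.23877978]), 'tool_rot': array([[-8.98778626e-01, -2.75407854e-04,  4.38402674e-01],
       [-4.38402653e-01,  1.26758912e-03, -8.98777785e-01],
       [-3.08183999e-04, -9.99999159e-01, -1.26002154e-03]]), 'ft_force': array([-0.52002078, -0.3600689 , -0.429925  ]), 'wrist_torque': array([-0.01994779,  0.01959244,  0.03519828]), 'grip_width': 0.08564904991218356}
```

View pics/scene0.png

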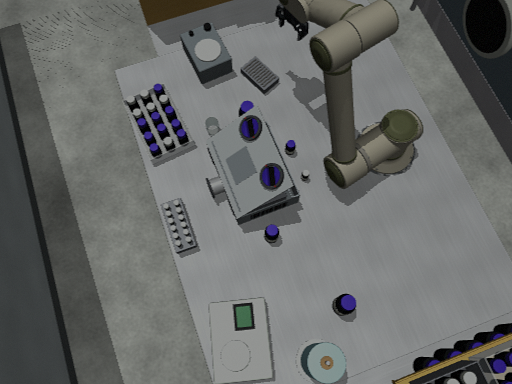

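View pics/top0.png

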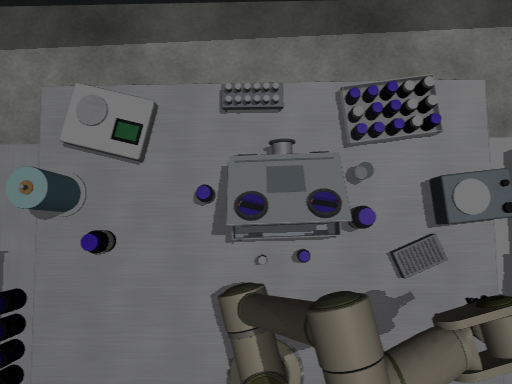

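The housing sits at about (288,195) in the top view, with its front towards the image bottom. The collars are at (251,205) and (324,203), the vial at (262,259) and the small bottle at (303,256). Next I'll fit the cover plane and the collars.

```bash
cat > h.py <<'E'
import numpy as np,cv2
def pts(d):
    K=d["intrinsics"];z=d["z_map"];v,u=np.mgrid[:z.shape[0],:z.shape[1]]
    c=np.stack([(u-K[0,2])/K[0,0]*z,(v-K[1,2])/K[1,1]*z,z],-1)
    P=(c-d["t"])@d["R"]; P[z<=0]=np.nan
    return P
def ray(d,u,v):
    K=d["intrinsics"];r=np.array([(u-K[0,2])/K[0,0],(v-K[1,2])/K[1,1],1.])
    return -d["R"].T@d["t"], d["R"].T@r
def onz(d,u,v,z):
    o,r=ray(d,u,v);return o+r*(z-o[2])/r[2]
def proj(d,X):
    c=np.asarray(X)@d["R"].T+d["t"];K=d["intrinsics"]
    return np.stack([c[...,0]/c[...,2]*K[0,0]+K[0,2],c[...,1]/c[...,2]*K[1,1]+K[1,2]],-1)
E
python3 - <<'E'
from h import *
np.set_printoptions(precision=3,suppress=True)
t=np.load("top0.npz");s=np.load("scene0.npz")
P=pts(t)
for r in range(130,262,5): print(r,[ "%.3f,%.3f,%.3f"%tuple(P[r,c]) for c in (240,288,335)])
im=t["pixels"][140:275,180:400,::-1]; cv2.imwrite("pics/tz.png",cv2.resize(im,None,fx=3.6,fy=3.6,interpolation=cv2.INTER_CUBIC))
im=s["pixels"][90:250,180:330,::-1]; cv2.imwrite("pics/sz.png",cv2.resize(im,None,fx=3.7,fy=3.7,interpolation=cv2.INTER_CUBIC))
E
```

```text
130 ['0.786,0.071,-0.003', '0.782,-0.089,0.002', '0.780,-0.245,0.001']
135 ['0.768,0.071,0.001', '0.766,-0.089,0.001', '0.763,-0.245,0.001']
140 ['0.752,0.071,-0.004', '0.728,-0.082,0.099', '0.747,-0.245,-0.001']
145 ['0.735,0.071,-0.002', '0.715,-0.083,0.084', '0.730,-0.244,0.001']
150 ['0.717,0.071,0.002', '0.699,-0.083,0.085', '0.713,-0.244,-0.002']
155 ['0.681,0.066,0.114', '0.677,-0.080,0.123', '0.675,-0.221,0.126']
160 ['0.663,0.065,0.130', '0.660,-0.079,0.131', '0.658,-0.219,0.136']
165 ['0.646,0.065,0.139', '0.643,-0.078,0.145', '0.641,-0.217,0.148']
170 ['0.629,0.064,0.151', '0.627,-0.077,0.152', '0.625,-0.215,0.157']
175 ['0.613,0.064,0.162', '0.611,-0.076,0.167', '0.609,-0.212,0.168']
180 ['0.598,0.063,0.169', '0.594,-0.075,0.180', '0.593,-0.210,0.179']
185 ['0.581,0.063,0.184', '0.579,-0.074,0.188', '0.577,-0.208,0.190']
190 ['0.566,0.062,0.194', '0.564,-0.074,0.198', '0.562,-0.205,0.202']
195 ['0.549,0.061,0.224', '0.549,-0.073,0.208', '0.546,-0.200,0.231']
200 ['0.536,0.061,0.220', '0.535,-0.072,0.215', '0.532,-0.199,0.232']
205 ['0.522,0.061,0.226', '0.520,-0.071,0.225', '0.518,-0.199,0.230']
210 ['0.507,0.060,0.247', '0.506,-0.070,0.238', '0.503,-0.194,0.262']
215 ['0.493,0.060,0.256', '0.492,-0.069,0.246', '0.490,-0.196,0.244']
220 ['0.480,0.060,0.254', '0.478,-0.069,0.256', '0.477,-0.193,0.258']
225 ['0.466,0.060,0.250', '0.467,-0.083,0.015', '0.465,-0.230,0.040']
230 ['0.453,0.073,0.014', '0.451,-0.082,0.020', '0.449,-0.231,0.030']
235 ['0.436,0.073,0.018', '0.435,-0.082,0.016', '0.435,-0.218,0.105']
240 ['0.420,0.074,-0.001', '0.418,-0.083,0.002', '0.417,-0.235,0.002']
245 ['0.404,0.074,0.004', '0.402,-0.082,-0.002', '0.400,-0.236,-0.004']
250 ['0.388,0.074,-0.001', '0.386,-0.082,0.001', '0.385,-0.233,0.008']
255 ['0.371,0.074,-0.001', '0.370,-0.082,0.000', '0.368,-0.234,0.002']
260 ['0.355,0.074,-0.002', '0.354,-0.082,-0.004', '0.353,-0.233,0.003']
```

Run:
```python
from h import *
np.set_printoptions(precision=4,suppress=True)
t=np.load("top0.npz");s=np.load("scene0.npz")
for n,d in(("top",t),("scene",s)):
    P=pts(d)
    hsv=cv2.cvtColor(d["pixels"],cv2.COLOR_RGB2HSV)
    m=((hsv[...,0]>112)&(hsv[...,0]<140)&(hsv[...,1]>120)&(hsv[...,2]>50)).astype(np.uint8)
    nn,l,st,c=cv2.connectedComponentsWithStats(m)
    for i in range(1,nn):
        if st[i,4]>15: print(n,c[i],st[i],np.nanmedian(P[l==i],0))
```

```text
top [392.4382  85.6854] [387  81  12  10  89] [ 0.8984 -0.4134  0.0891]
top [372.8     89.7765] [368  85  11  10  85] [ 0.8918 -0.3563  0.0742]
top [354.6145  92.2651] [350  88  10  10  83] [ 0.8843 -0.2989  0.074 ]
top [395.5618 104.4157] [390 100  12  10  89] [ 0.8394 -0.4205  0.0887]
top [377.1591 106.6705] [372 102  11  10  88] [ 0.8312 -0.3632  0.089 ]
top [435.4444 117.8667] [430 113  11  11  90] [ 0.7932 -0.5432  0.0887]
top [398.8404 122.8404] [394 118  11  11  94] [ 0.7803 -0.4297  0.0887]
top [361.618  127.8202] [357 123  11  11  89] [ 0.7655 -0.3133  0.0887]
top [378.7416 126.5169] [374 122  11  10  89] [ 0.7734 -0.3707  0.0748]
top [203.0268 191.9664] [196 186  15  13 149] [0.5698 0.1808 0.0997]
top [325.0279 196.2961] [313 191  25  11 179] [ 0.5428 -0.1736  0.2276]
top [253.1677 198.8922] [242 194  23  12 167] [0.5376 0.0249 0.2286]
top [323.4231 208.0962] [313 205  23   7 104] [ 0.5091 -0.1637  0.2541]
top [248.1193 210.6147] [238 206  23   9 109] [0.5037 0.0384 0.2535]
top [366.382  216.1202] [358 208  18  17 233] [ 0.4895 -0.3062  0.138 ]
top [ 88.9114 241.8608] [ 81 
[... 1077 characters left out ...]
ne [276.3291 174.4304] [274 167   6  17  79] [0.5043 0.039  0.2546]
scene [265.6972 176.4679] [262 168   8  18 109] [0.5375 0.0241 0.2284]
scene [271.6147 229.945 ] [266 225  12  11 109] [0.5708 0.1824 0.1004]
scene [348.0479 302.1489] [341 295  15  16 188] [0.4221 0.5145 0.1371]
scene [497.6944 335.6111] [493 333  11   6  36] [0.001  0.7851 0.1303]
scene [476.5122 344.2439] [472 342  11   6  41] [0.0802 0.7849 0.13  ]
scene [454.75 353.1 ] [450 351  12   6  40] [0.1587 0.7855 0.1299]
scene [510.1923 357.8846] [509 353   3  11  26] [0.1319 0.8061 0.4084]
scene [498.9459 365.5608] [493 359  13  14 148] [0.1688 0.8133 0.4085]
scene [432.875 362.25 ] [428 360  12   6  40] [0.2391 0.7857 0.13  ]
```

```bash
cat > fit.py <<'E'
from h import *
from scipy.optimize import least_squares
def cover(d,rows=(158,221),cols=(275,300)):
    P=pts(d)[rows[0]:rows[1],cols[0]:cols[1]].reshape(-1,3);P=P[~np.isnan(P).any(1)]
    c=np.median(P,0)
    for _ in range(4):
        c=P.mean(0);n=np.linalg.svd(P-c)[2][2];n*=np.sign(n[2]);e=(P-c)@n;P=P[abs(e)<2.5*e.std()+1e-4]
    return c,n,e.std()
E
python3 - <<'E'
from fit import *
np.set_printoptions(precision=4,suppress=True)
t=np.load("top0.npz");s=np.load("scene0.npz")
c,n,sd=cover(t); print("top plane",c,n,sd,np.degrees(np.arctan2(np.hypot(*n[:2]),n[2])), "yaw",np.degrees(np.arctan2(-n[1],-n[0])))
# scene plane: points of cover in scene
P=pts(s); 
hx=lambda p:p
# take scene points lying within 6mm of top plane
e=(P-c)@n; m=(abs(e)<.008)&(P[...,0]>.46)&(P[...,0]<.68)&(abs(P[...,1]+.07)<.05)
Q=P[m]; c2=Q.mean(0);n2=np.linalg.svd(Q-c2)[2][2];n2*=np.sign(n2[2]);print("scene",len(Q),c2,n2,np.degrees(np.arctan2(np.hypot(*n2[:2]),n2[2])),np.degrees(np.arctan2(-n2[1],-n2[0])))
th=np.arctan2(np.hypot(*n[:2]),n[2])
# cover edges in top image via ray->plane: mask by |e|
Pt=pts(t)
m=(abs((Pt-c)@n)<.006)&(Pt[...,2]>.11)&(Pt[...,1]<.09)&(Pt[...,1]>-.24)&(Pt[...,0]>.44)&(Pt[...,0]<.72)
k,l,st,_=cv2.connectedComponentsWithStats(m.astype(np.uint8));i=1+np.argmax(st[1:,4]);mm=(l==i).astype(np.uint8)
cn=max(cv2.findContours(mm,0,1)[0],key=cv2.contourArea);bx=cv2.boxPoints(cv2.minAreaRect(cn));print(bx)
cor=[]
for u,v in cv2.convexHull(cn)[:,0]:
    o,r=ray(t,u,v);cor.append(o+r*((c-o)@n)/(r@n))
cor=np.array(cor)
yaw=np.arctan2(-n[1],-n[0]);
ax=np.array([np.cos(yaw)*np.cos(th),np.sin(yaw)*np.cos(th),-np.sin(th)]);ay=np.cross(n,ax)
a=np.stack([(cor-c)@ax,(cor-c)@ay],1).astype(np.float32);r=cv2.minAreaRect(a);print(r)
b=cv2.boxPoints(r);print(c+b[:,:1]*ax+b[:,1:]*ay)
# hinge: outer plane point with z=107+8cos
for nm,cc,nn in(("t",c,n),("s",c2,n2)):
  th=np.arctan2(np.hypot(*nn[:2]),nn[2]);zt=.107+.008*np.cos(th)
  yaw=np.arctan2(-nn[1],-nn[0]);L=(zt-cc[2])/(-np.sin(th))
  hp=cc+L*np.array([np.cos(yaw)*np.cos(th),np.sin(yaw)*np.cos(th),-np.sin(th)])-.008*nn
  print(nm,"hinge pt near",hp)
E
```

```text
top plane [ 0.5684 -0.071   0.1946] [0.557  0.0132 0.8304] 0.0017520575136624563 33.85711371416157 yaw -178.64584676365368
scene 1574 [ 0.5719 -0.0699  0.1927] [0.5561 0.0169 0.8309] 33.803685790859085 -178.2572589835565
[[226.4841 154.5542]
 [348.5784 150.1936]
 [351.1109 221.1032]
 [229.0166 225.4637]]
((-0.004255671054124832, 0.00023845955729484558), (0.12373125553131104, 0.09904129058122635), 89.8707275390625)
[[ 0.6126 -0.0466  0.2247]
 [ 0.5304 -0.0485  0.1695]
 [ 0.5313 -0.0954  0.1693]
 [ 0.6135 -0.0935  0.2245]]
t hinge pt near [ 0.4433 -0.0739  0.107 ]
s hinge pt near [ 0.4495 -0.0737  0.107 ]
```

View pics/tz.png

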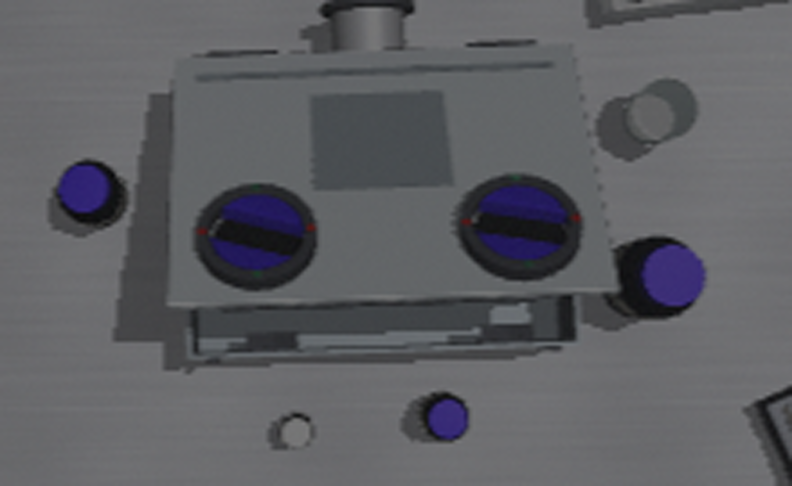

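Run:
```python
from fit import *
np.set_printoptions(precision=4,suppress=True)
t=np.load("top0.npz");s=np.load("scene0.npz")
c,n,sd=cover(t);P=pts(s);e=(P-c)@n
m=(abs(e)<.008)&(P[...,0]>.46)&(P[...,0]<.68)&(abs(P[...,1]+.07)<.05);Q=P[m];c2=Q.mean(0);n2=np.linalg.svd(Q-c2)[2][2];n2*=np.sign(n2[2])
for nm,cc,nn in(("t",c,n),("s",c2,n2)):
  th=np.arctan2(np.hypot(*nn[:2]),nn[2]);zt=.107+.008*np.cos(th)
  yaw=np.arctan2(nn[1],nn[0]);L=(cc[2]-zt)/np.sin(th)
  print(nm,th,yaw,"hinge",cc+L*np.array([np.cos(yaw)*np.cos(th),np.sin(yaw)*np.cos(th),-np.sin(th)])-.008*nn)
yaw=np.radians(1.5);th=.59
ax=np.array([np.cos(yaw)*np.cos(th),np.sin(yaw)*np.cos(th),-np.sin(th)]);ay=np.cross(n,ax)
# edge points from enlarged picture corners (factor 3.6, offset 180,140)
for nm,(u,v) in dict(bl=(180,58),br=(572,46),fl=(168,303),fr=(616,288),front=(390,296)).items():
    o,r=ray(t,180+u/3.6,140+v/3.6);X=o+r*((c-o)@n)/(r@n);print(nm,X)
# collars: dark mask -> ellipse
hsv=cv2.cvtColor(t["pixels"],cv2.COLOR_RGB2HSV)
Pt=pts(t);h=(Pt-c)@n
m=((h>.009)&(h<.025)&(Pt[...,2]>.2)&(Pt[...,1]>-.24)&(Pt[...,1]<.1)&(Pt[...,0]>.45)&(Pt[...,0]<.6)).astype(np.uint8)
k,l,st,ce=cv2.connectedComponentsWithStats(m)
for i in range(1,k):
    if st[i,4]>200:
        cn=max(cv2.findContours((l==i).astype(np.uint8),0,1)[0],key=cv2.contourArea);(u,v),wh,_=cv2.fitEllipse(cn)
        o,r=ray(t,u,v);c16=c+.016*n;X=o+r*((c16-o)@n)/(r@n);print("collar",u,v,wh,X,"slot floor",X-.016*n)
```

```text
t 0.5909181095342457 0.02363443255077996 hinge [ 0.6846 -0.0682  0.107 ]
s 0.5899856163601143 0.0304165687464915 hinge [ 0.6855 -0.0665  0.107 ]
bl [0.6767 0.0959 0.1194]
br [ 0.682  -0.2341  0.121 ]
fl [0.469  0.0954 0.2587]
fr [ 0.4762 -0.2359  0.2591]
front [ 0.4723 -0.0691  0.2591]
collar 323.9437561035156 201.93569946289062 (26.949596405029297, 33.39094543457031) [ 0.5261 -0.1674  0.2438] slot floor [ 0.5172 -0.1676  0.2305]
collar 250.50125122070312 204.5953369140625 (27.30849266052246, 32.979923248291016) [0.5214 0.0316 0.2438] slot floor [0.5125 0.0314 0.2305]
```

View pics/sz.png

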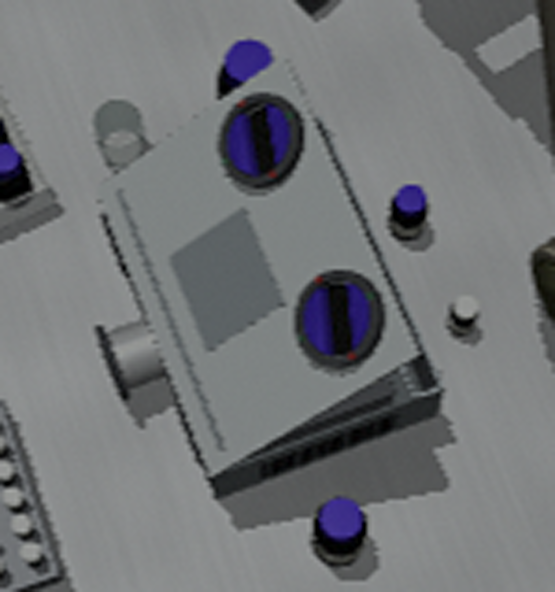

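move_arm(targets=[0, -25, 0, 0, 0, 0, 0, -25, 0, 0, 0, 0, 0, -25, 0, 0, 0, 0, 0, -25, 0, 0, 0, 0, 0, -25, 0, 0, 0, 0], hand=-1, squeeze=30)

```text
time_s: 0.72
position: [0.2411, -0.4942, 0.3648]
tool_rot: [[-0.899, -0.0, 0.438], [-0.438, 0.001, -0.899], [-0.0, -1.0, -0.001]]
ft_force: [-0.5, -1.2, 0.2]
grip_width: 0.0001
```

move_arm(targets=[-40, 0, -27.5, 0, 0, 0, -40, 0, -27.5, 0, 0, 0, -40, 0, -27.5, 0, 0, 0, -40, 0, -27.5, 0, 0, 0, -40, 0, -27.5, 0, 0, 0])

```text
time_s: 1.35
position: [0.3611, -0.2815, 0.3641]
tool_rot: [[-0.899, -0.0, 0.438], [-0.438, 0.0, -0.899], [-0.0, -1.0, -0.001]]
ft_force: [0.6, -0.5, -0.1]
grip_width: 0.0002
```

move_arm(targets=[-40, 0, -27.5, 0, 0, 0, -40, 0, -27.5, 0, 0, 0, -40, 0, -27.5, 0, 0, 0, -40, 0, -27.5, 0, 0, 0, -40, 0, -27.5, 0, 0, 0])

```text
time_s: 1.98
position: [0.4806, -0.0703, 0.3641]
tool_rot: [[-0.899, -0.0, 0.438], [-0.438, 0.0, -0.899], [0.0, -1.0, -0.0]]
ft_force: [0.6, -0.7, 0.2]
grip_width: 0.0001
```

move_arm(targets=[0, 0, 0, 0, -0.18, 0, 0, 0, 0, 0, -0.18, 0, 0, 0, 0, 0, -0.18, 0, 0, 0, 0, 0, -0.18, 0, 0, 0, 0, 0, -0.18, 0])

```text
time_s: 2.6
position: [0.48, -0.0717, 0.364]
tool_rot: [[-0.209, -0.001, 0.978], [-0.978, 0.0, -0.209], [-0.0, -1.0, -0.001]]
ft_force: [-0.2, 0.5, 0.2]
grip_width: 0.0002
```

move_arm(targets=[0, 0, 0, 0, -0.18, 0, 0, 0, 0, 0, -0.18, 0, 0, 0, 0, 0, -0.18, 0, 0, 0, 0, 0, -0.18, 0, 0, 0, 0, 0, -0.18, 0])

```text
time_s: 3.22
position: [0.48, -0.0718, 0.364]
tool_rot: [[0.636, -0.001, 0.772], [-0.772, 0.0, 0.636], [-0.001, -1.0, -0.0]]
ft_force: [0.3, -0.3, -0.1]
grip_width: 0.0002
```

move_arm(targets=[0, 0, 0, 0, -0.18, 0, 0, 0, 0, 0, -0.18, 0, 0, 0, 0, 0, -0.18, 0, 0, 0, 0, 0, -0.18, 0, 0, 0, 0, 0, -0.18, 0])

```text
time_s: 3.85
position: [0.48, -0.0717, 0.364]
tool_rot: [[1.0, -0.001, -0.018], [0.018, 0.0, 1.0], [-0.001, -1.0, 0.0]]
ft_force: [-0.4, -0.7, -1.3]
grip_width: -0.0004
```

move_arm(targets=[1, 18, 0, 0, 0, 0, 1, 18, 0, 0, 0, 0, 1, 18, 0, 0, 0, 0, 1, 18, 0, 0, 0, 0, 1, 18, 0, 0, 0, 0])

```text
time_s: 4.47
position: [0.4849, -0.0717, 0.2734]
tool_rot: [[1.0, -0.001, -0.012], [0.012, 0.0, 1.0], [-0.001, -1.0, 0.0]]
ft_force: [-0.9, 0.8, 0.2]
grip_width: -0.0002
```

move_arm(targets=[0, 3, 0, 0, 0, 0, 0, 3, 0, 0, 0, 0, 0, 3, 0, 0, 0, 0, 0, 3, 0, 0, 0, 0, 0, 3, 0, 0, 0, 0])

```text
time_s: 5.1
position: [0.4853, -0.0718, 0.2598]
tool_rot: [[1.0, 0.001, -0.012], [0.012, -0.001, 1.0], [0.001, -1.0, -0.001]]
ft_force: [-0.1, 0.9, 4.0]
grip_width: -0.0003
```

move_arm(targets=[-4, 8, 0, 0, 0, 0, -4, 8, 0, 0, 0, 0, -4, 8, 0, 0, 0, 0, -4, 8, 0, 0, 0, 0, -4, 8, 0, 0, 0, 0])

```text
time_s: 5.72
position: [0.4648, -0.072, 0.2187]
tool_rot: [[1.0, -0.0, -0.012], [0.012, -0.0, 1.0], [-0.0, -1.0, -0.0]]
ft_force: [0.0, -0.5, 3.4]
grip_width: 0.0001
```

move_arm(targets=[-2, 8, 0, 0, 0, 0, -2, 8, 0, 0, 0, 0, -2, 8, 0, 0, 0, 0, -2, 8, 0, 0, 0, 0, -2, 8, 0, 0, 0, 0])

```text
time_s: 6.35
position: [0.4549, -0.072, 0.1787]
tool_rot: [[1.0, -0.0, -0.012], [0.012, 0.0, 1.0], [-0.0, -1.0, 0.0]]
ft_force: [-2.2, 0.6, 2.8]
grip_width: 0.0002
```

move_arm(targets=[-1, 8, 0, 0, 0, 0, -1, 8, 0, 0, 0, 0, -1, 8, 0, 0, 0, 0, -1, 8, 0, 0, 0, 0, -1, 8, 0, 0, 0, 0])

```text
time_s: 6.98
position: [0.45, -0.0722, 0.1388]
tool_rot: [[1.0, -0.0, -0.012], [0.012, 0.0, 1.0], [-0.0, -1.0, 0.0]]
ft_force: [-1.4, -1.0, 1.9]
grip_width: 0.0
```

move_arm(targets=[0, 2, 0, 0, 0, 0, 0, 2, 0, 0, 0, 0, 0, 2, 0, 0, 0, 0, 0, 2, 0, 0, 0, 0, 0, 2, 0, 0, 0, 0])

```text
time_s: 7.6
position: [0.4501, -0.0722, 0.1292]
tool_rot: [[1.0, 0.0, -0.012], [0.012, -0.0, 1.0], [0.0, -1.0, -0.0]]
ft_force: [-0.6, -0.5, 3.0]
grip_width: 0.0002
```

move_arm(targets=[0, 1.5, 0, 0, 0, 0, 0, 1.5, 0, 0, 0, 0, 0, 1, 0, 0, 0, 0, 0, 1, 0, 0, 0, 0, 0, 1, 0, 0, 0, 0])

```text
time_s: 8.22
position: [0.4501, -0.0722, 0.1233]
tool_rot: [[1.0, 0.0, -0.012], [0.012, 0.0, 1.0], [0.0, -1.0, 0.0]]
ft_force: [-1.5, -0.2, 3.5]
grip_width: -0.0
```

move_arm(targets=[0, 0.5, 0, 0, 0, 0, 0, 0.5, 0, 0, 0, 0, 0, 0.5, 0, 0, 0, 0, 0, 0.5, 0, 0, 0, 0, 0, 0, 0, 0, 0, 0])

```text
time_s: 8.85
position: [0.4501, -0.0722, 0.1229]
tool_rot: [[1.0, 0.001, -0.012], [0.012, -0.001, 1.0], [0.001, -1.0, -0.001]]
ft_force: [-7.8, 1.8, 21.9]
grip_width: -0.0001
```

move_arm(targets=[0, -20, 0, 0, 0, 0, 0, -35, 0, 0, 0, 0, -15, -35, -10, 0, 0, 0, -30, -20, -30, 0, 0, 0, -30, 0, -30, 0, 0, 0], hand=-0.3)

```text
time_s: 9.48
position: [0.3759, -0.1441, 0.2326]
tool_rot: [[1.0, 0.003, -0.013], [0.013, -0.002, 1.0], [0.003, -1.0, -0.002]]
ft_force: [1.0, -1.1, -0.3]
grip_width: 0.0301
```

Run:
```python
from rig import env,get_image
import cv2,numpy as np
from h import *
for n,(a,b,c,e) in dict(top=(140,275,180,400),scene=(90,250,180,330)).items():
    d=get_image(n); np.savez(f"{n}1.npz",**d); cv2.imwrite(f"pics/{n}1.png",cv2.resize(d["pixels"][a:b,c:e,::-1],None,fx=3.6,fy=3.6,interpolation=cv2.INTER_CUBIC))
print(env.observe()["grip_width"])
```

```text
0.030178451676056917
```

View pics/top1.png

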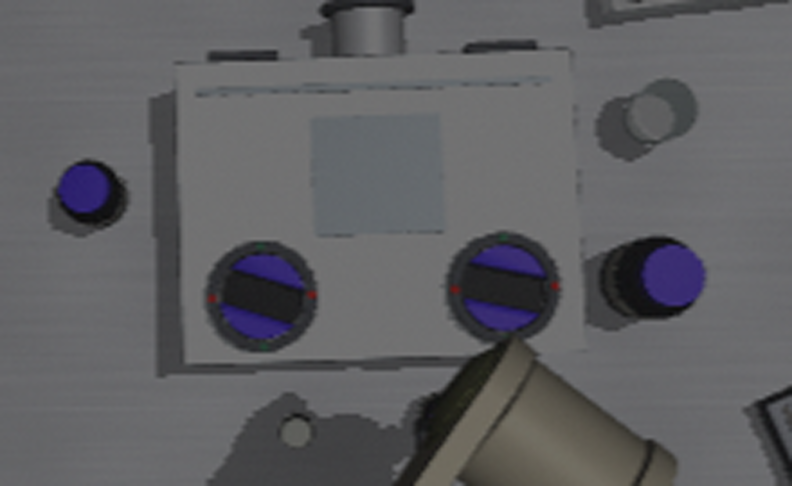

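View pics/scene1.png

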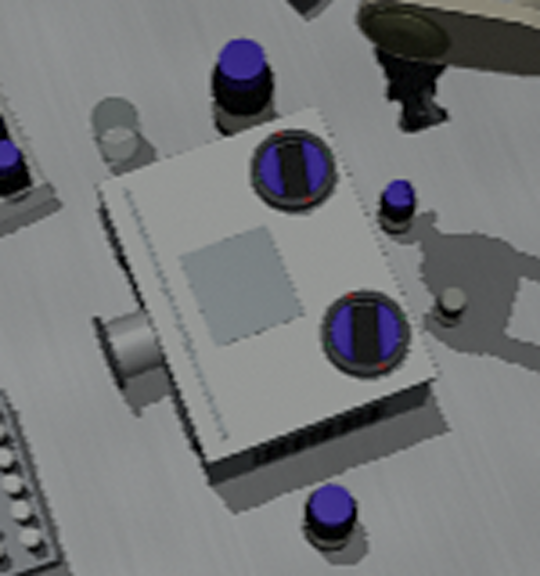

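The cover is flat and both slots are clear, near (262,297) and (504,288) in the enlarged top view. Each is turned slightly clockwise from the red dots. I'll measure their centres and angles.

```bash
cat > slots.py <<'E'
from h import *
import sys
np.set_printoptions(precision=4,suppress=True)
def run(k):
  for n in("top","scene"):
    d=np.load(f"{n}{k}.npz");hsv=cv2.cvtColor(d["pixels"],cv2.COLOR_RGB2HSV)
    P=pts(d)
    m=((hsv[...,0]>108)&(hsv[...,0]<145)&(hsv[...,1]>80)&(hsv[...,2]>40)).astype(np.uint8)
    for nm,g in(("L",(.478,.031)),("R",(.4815,-.169))):
        X=P; near=np.hypot(X[...,0]-g[0],X[...,1]-g[1])<.05
        # work on rectified patch at z=.130, 0.5 mm/px ; patch u=-y, v=-x
        G=np.array([[ [g[0]+(100-v)*.0005, g[1]+(100-u)*.0005,.130] for u in range(201)] for v in range(201)])
        uv=proj(d,G).astype(np.float32)
        pat=cv2.remap(d["pixels"],uv[...,0],uv[...,1],cv2.INTER_CUBIC)
        cv2.imwrite(f"pics/p{k}{n}{nm}.png",cv2.resize(pat[...,::-1],None,fx=2,fy=2))
        h=cv2.cvtColor(pat,cv2.COLOR_RGB2HSV)
        mm=((h[...,0]>108)&(h[...,0]<145)&(h[...,1]>90)&(h[...,2]>40)).astype(np.uint8)
        kk,l,st,ce=cv2.connectedComponentsWithStats(mm);o=np.argsort(-st[1:,4])[:2]+1
        W=[np.array([g[0]+(100-ce[i][1])*.0005,g[1]+(100-ce[i][0])*.0005]) for i in o]
        hd=cv2.minEnclosingCircle(np.argwhere((l==o[0])|(l==o[1]))[:,::-1].astype(np.float32))
        cen=[g[0]+(100-hd[0][1])*.0005,g[1]+(100-hd[0][0])*.0005]
        a=W[0]-W[1]; a*=np.sign(a[0])if abs(a[0])>abs(a[1]) else 1
        print(n,nm,"areas",st[o,4],"mid",(W[0]+W[1])/2,"circ",np.array(cen),hd[1]*.5,"normal dir deg",np.degrees(np.arctan2(a[1],a[0])))
        for col,lo in(("red",[(0,8),(172,180)]),("green",[(45,85)])):
            q=np.zeros(h.shape[:2],bool)
            for A,B in lo:q|=(h[...,0]>=A)&(h[...,0]<=B)
            q&=(h[...,1]>70)&(h[...,2]>30)
            kk,l,st,ce=cv2.connectedComponentsWithStats(q.astype(np.uint8))
            print("  ",col,[(round(g[0]+(100-ce[i][1])*.0005,4),round(g[1]+(100-ce[i][0])*.0005,4),int(st[i,4])) for i in range(1,kk) if st[i,4]>15])
run(sys.argv[1])
E
python3 slots.py 1
```

```text
top L areas [4150 4121] mid [0.4766 0.0299] circ [0.4769 0.0299] 36.37156677246094 normal dir deg -17.969814209560585
   red [(np.float64(0.4774), np.float64(-0.011), 243), (np.float64(0.4751), np.float64(0.0711), 217)]
   green [(np.float64(0.5178), np.float64(0.0308), 113), (np.float64(0.4348), np.float64(0.0287), 122)]
top R areas [4210 4195] mid [ 0.4812 -0.1701] circ [ 0.4812 -0.1701] 36.417686462402344 normal dir deg -12.444931802565728
   red [(np.float64(0.4823), np.float64(-0.2112), 207), (np.float64(0.4804), np.float64(-0.1294), 271)]
   green [(np.float64(0.5226), np.float64(-0.1697), 122)]
scene L areas [4852 4693] mid [0.4756 0.0301] circ [0.4756 0.0301] 37.199615478515625 normal dir deg -18.511663722204233
   red [(np.float64(0.4758), np.float64(-0.0115), 281), (np.float64(0.4733), np.float64(0.0712), 346)]
   green [(np.float64(0.5166), np.float64(0.0303), 177), (np.float64(0.4352), np.float64(0.0282), 135)]
scene R areas [4865 4681] mid [ 0.4803 -0.1698] circ [ 0.4801 -0.1698] 37.24181365966797 normal dir deg -12.055579488300618
   red [(np.float64(0.4804), np.float64(-0.2119), 259), (np.float64(0.4785), np.float64(-0.1296), 327)]
   green [(np.float64(0.5206), np.float64(-0.1693), 122), (np.float64(0.4395), np.float64(-0.1725), 112)]
```

move_arm(targets=[35, 0, -9, 0, 0, 0, 35, 0, -9, 0, 0, 0, 34.5, 0, -9, 0, 0, 0, 0, 0, 0, 0, 0.113, 0, 0, 0, 0, 0, 0.113, 0])

```text
time_s: 10.2
position: [0.4817, -0.1683, 0.2307]
tool_rot: [[0.977, -0.0, 0.215], [-0.215, 0.001, 0.977], [-0.0, -1.0, 0.001]]
ft_force: [-0.3, -0.0, 0.2]
grip_width: 0.0297
```

move_arm(targets=[0, 20, 0, 0, 0, 0, 0, 20, 0, 0, 0, 0, 0, 20, 0, 0, 0, 0, 0, 15, 0, 0, 0, 0, 0, 0, 0, 0, 0, 0])

```text
time_s: 10.82
position: [0.4809, -0.1681, 0.1553]
tool_rot: [[0.977, -0.002, 0.212], [-0.212, 0.001, 0.977], [-0.002, -1.0, 0.001]]
ft_force: [0.1, -0.0, 0.6]
grip_width: 0.0298
```

move_arm(targets=[0, 5, -1.8, 0, 0, 0, 0, 6, 0, 0, 0, 0, 0, 6, 0, 0, 0, 0, 0, 6, 0, 0, 0, 0, 0, 4, 0, 0, 0, 0])

```text
time_s: 11.45
position: [0.4803, -0.1705, 0.1289]
tool_rot: [[0.977, -0.0, 0.212], [-0.212, 0.0, 0.977], [-0.0, -1.0, 0.0]]
ft_force: [0.3, 0.8, -0.0]
grip_width: 0.0298
```

move_arm(targets=[0, 2, 0, 0, 0.1, 0, 0, 0, 0, 0, 0.13, 0, 0, 0, 0, 0, 0.13, 0, 0, 0, 0, 0, 0.13, 0, 0, 0, 0, 0, 0.13, 0])

```text
time_s: 12.08
position: [0.4802, -0.1707, 0.1272]
tool_rot: [[0.669, -0.0, 0.743], [-0.743, -0.0, 0.669], [-0.0, -1.0, -0.001]]
ft_force: [-0.8, 0.1, 0.4]
grip_width: 0.03
```

move_arm(targets=[0, 0, 0, 0, 0.13, 0, 0, 0, 0, 0, 0.13, 0, 0, 0, 0, 0, 0.13, 0, 0, 0, 0, 0, 0.13, 0, 0, 0, 0, 0, 0.13, 0])

```text
time_s: 12.7
position: [0.4795, -0.1694, 0.1271]
tool_rot: [[0.083, -0.002, 0.997], [-0.997, 0.002, 0.083], [-0.003, -1.0, -0.002]]
ft_force: [-3.6, 6.2, 4.0]
grip_width: 0.0302
```

```bash
python3 -c "
from rig import env
s=env.observe();print(s['position'],s['wrist_torque'],s['ft_force'],s['q'])"
```

```text
[ 0.47950163 -0.16944044  0.12708688] [0.93650847 0.58978517 0.15698934] [-3.55047536  6.17362269  4.0094679 ] [-3.28429122e+01  2.44155933e+01  9.07889518e+01  4.93115164e-02
  6.49787166e+01 -3.76291895e+01]
```

move_arm(targets=[0, 0, 0, 0, 0.04, 0, 0, 0, 0, 0, 0.04, 0, 0, 0, 0, 0, 0.03, 0, 0, 0, 0, 0, 0.03, 0, 0, 0, 0, 0, 0, 0])

```text
time_s: 13.32
position: [0.4795, -0.1691, 0.1271]
tool_rot: [[-0.053, -0.002, 0.999], [-0.999, 0.003, -0.053], [-0.003, -1.0, -0.002]]
ft_force: [-3.4, 6.9, 2.2]
grip_width: 0.0302
```

```bash
python3 -c "
from rig import env
s=env.observe();print(s['position'],s['wrist_torque'],s['ft_force'],s['tool_rot'][:,2])"
```

```text
[ 0.47945091 -0.16914406  0.12708043] [1.06601857 0.54482254 0.05688482] [-3.36690696  6.85479548  2.19537339] [ 0.9985993  -0.05285114 -0.0024898 ]
```

move_arm(targets=[0, 0, 0, 0, 0.03, 0, 0, 0, 0, 0, 0.03, 0, 0, 0, 0, 0, 0.03, 0, 0, 0, 0, 0, 0, 0, 0, 0, 0, 0, 0, 0])

```text
time_s: 13.95
position: [0.4795, -0.1689, 0.1271]
tool_rot: [[-0.142, -0.002, 0.99], [-0.99, 0.003, -0.142], [-0.003, -1.0, -0.003]]
ft_force: [-3.8, 7.9, 3.9]
grip_width: 0.0299
```

```bash
python3 -c "
from rig import env
s=env.observe();print(s['position'],s['wrist_torque'],s['ft_force'],s['tool_rot'][:,2])"
```

```text
[ 0.4794576  -0.16888645  0.1270505 ] [1.2251209  0.4997404  0.14443797] [-3.80206463  7.9372789   3.87561996] [ 0.98986395 -0.14199041 -0.0028438 ]
```

move_arm(targets=[0, 0, 0, 0, 0.03, 0, 0, 0, 0, 0, 0.03, 0, 0, 0, 0, 0, 0, 0, 0, 0, 0, 0, 0, 0, 0, 0, 0, 0, 0, 0])

```text
time_s: 14.58
position: [0.4795, -0.1688, 0.1271]
tool_rot: [[-0.199, -0.003, 0.98], [-0.98, 0.003, -0.199], [-0.002, -1.0, -0.003]]
ft_force: [-3.6, 8.8, 4.7]
grip_width: 0.0303
```

```bash
python3 -c "
from rig import env,get_image
import cv2
s=env.observe();print(s['position'],s['wrist_torque'],s['ft_force'],s['tool_rot'][:,2])
d=get_image('scene');cv2.imwrite('pics/s3.png',cv2.resize(d['pixels'][90:250,180:330,::-1],None,fx=3.6,fy=3.6,interpolation=cv2.INTER_CUBIC))
"
```

```text
[ 0.47946915 -0.1687611   0.1271417 ] [1.34731915 0.40691499 1.03945393] [-3.58403697  8.82779143  4.67252507] [ 0.9800234  -0.19885832 -0.0030841 ]
```

View pics/s3.png

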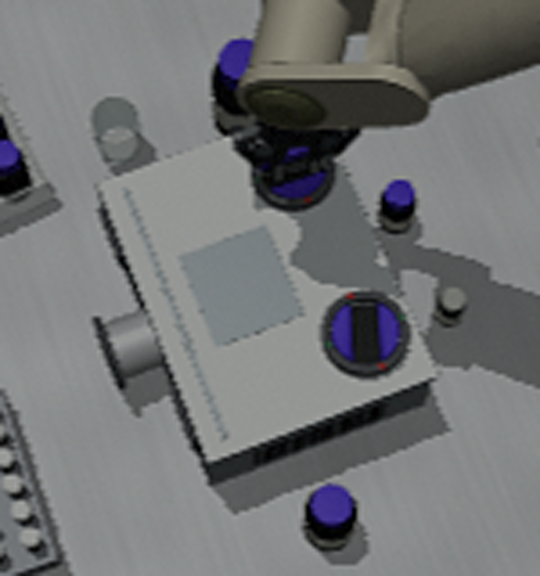

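move_arm(targets=[0, 0, 0, 0, -0.1, 0, 0, 0, 0, 0, -0.1, 0, 0, -20, 0, 0, 0, 0, 0, -30, 0, 0, 0, 0, 0, -30, 0, 0, 0, 0])

```text
time_s: 15.25
position: [0.4803, -0.1705, 0.2081]
tool_rot: [[-0.003, -0.0, 1.0], [-1.0, 0.0, -0.003], [-0.0, -1.0, -0.0]]
ft_force: [-0.6, -0.8, -0.4]
grip_width: 0.0299
```

move_arm(targets=[-40, 0, -1, 0, 0, 0, -40, 0, -1, 0, 0, 0, -40, 0, -1, 0, 0, 0, -40, 0, 0, 0, 0, 0, -39, 0, 0, 0, 0, 0])

```text
time_s: 15.88
position: [0.4779, 0.0297, 0.2073]
tool_rot: [[-0.003, 0.0, 1.0], [-1.0, 0.0, -0.003], [-0.0, -1.0, 0.0]]
ft_force: [-0.6, -0.5, -0.3]
grip_width: 0.0302
```

```bash
python3 - <<'E'
from rig import env,get_image
import numpy as np
for n in("top","scene"): np.savez(f"{n}2.npz",**get_image(n))
s=env.observe();print(s['position'],np.degrees(np.arctan2(s['tool_rot'][1,2],s['tool_rot'][0,2])),s['wrist_torque'],s['ft_force'])
E
python3 slots.py 2 | grep -A2 R
python3 - <<'E'
import cv2,numpy as np
cv2.imwrite('pics/pr2.png',np.hstack([cv2.imread(f'pics/p2{n}R.png') for n in('top','scene')]))
E
```

```text
[0.4775513  0.03122285 0.2073609 ] 0.030911867819557386 [-0.06305313  0.01411439  0.00712743] [ 0.01376817  0.05840618 -0.47212693]Traceback (most recent call last):
  File "slots.py", line 30, in <module>
    run(sys.argv[1])
    ~~~^^^^^^^^^^^^^
  File "slots.py", line 20, in run
    hd=cv2.minEnclosingCircle(np.argwhere((l==o[0])|(l==o[1]))[:,::-1].astype(np.float32))
                                              ~^^^
IndexError: index 0 is out of bounds for axis 0 with size 0
[ WARN:0@0.014] global loadsave.cpp:275 findDecoder imread_('pics/p2topR.png'): can't open/read file: check file path/integrity
[ WARN:0@0.014] global loadsave.cpp:275 findDecoder imread_('pics/p2sceneR.png'): can't open/read file: check file path/integrity
Traceback (most recent call last):
cv2.error: OpenCV(4.12.0) :-1: error: (-5:Bad argument) in function 'imwrite'
> Overload resolution failed:
>  - img data type = object is not supported
>  - Expected Ptr<cv::UMat> for argument 'img'
```

```bash
sed -i 's/^        hd=/        if len(o)<2: print(n,nm,"hidden"); continue\n        hd=/' slots.py; python3 slots.py 2;  python3 - <<'E'
import cv2,numpy as np
cv2.imwrite('pics/pr2.png',np.hstack([cv2.imread(f'pics/p2{n}R.png') for n in('top','scene')]))
E
```

```text
top L hidden
top R areas [4452 4436] mid [ 0.4811 -0.1701] circ [ 0.4808 -0.17  ] 36.70199203491211 normal dir deg -88.51677872314335
   red [(np.float64(0.4824), np.float64(-0.2114), 199), (np.float64(0.4804), np.float64(-0.1288), 234)]
   green [(np.float64(0.5227), np.float64(-0.1696), 123), (np.float64(0.4397), np.float64(-0.171), 107)]
scene L areas [4730 3880] mid [0.4766 0.0321] circ [0.4754 0.0303] 37.41743850708008 normal dir deg -13.019000094843703
   red [(np.float64(0.4735), np.float64(0.071), 318)]
   green [(np.float64(0.5166), np.float64(0.0302), 174), (np.float64(0.4351), np.float64(0.0282), 139)]
scene R areas [5196 4495] mid [ 0.4804 -0.1694] circ [ 0.4802 -0.1703] 37.1693000793457 normal dir deg -88.73844243009037
   red [(np.float64(0.4803), np.float64(-0.212), 258), (np.float64(0.4784), np.float64(-0.1291), 295)]
   green [(np.float64(0.5201), np.float64(-0.1697), 128)]
```

View pics/pr2.png

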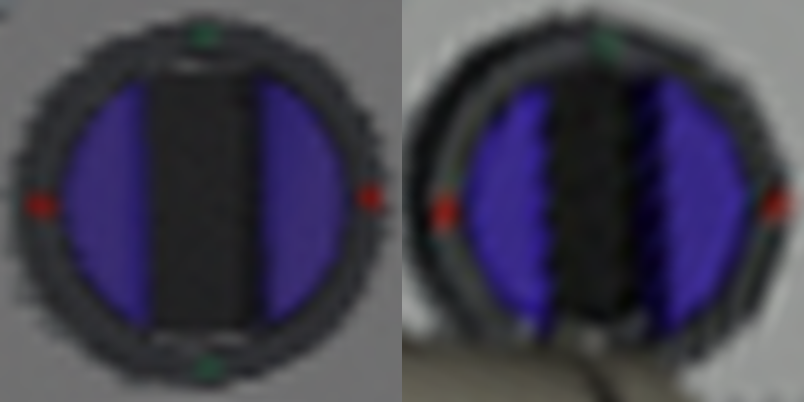

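The right slot now lies at the green dots (top view: normal at -88.5°, so the slot is at about 1.5°, matching the housing yaw). On to the left fastener.

move_arm(targets=[1, 0, -1.5, 0, -0.179, 0, 0, 0, 0, 0, -0.179, 0, 0, 0, 0, 0, -0.179, 0, 0, 0, 0, 0, -0.179, 0, 0, 0, 0, 0, -0.179, 0])

```text
time_s: 16.6
position: [0.4765, 0.0268, 0.2072]
tool_rot: [[0.782, 0.0, 0.624], [-0.624, -0.0, 0.782], [0.0, -1.0, -0.0]]
ft_force: [-0.3, 0.9, -0.2]
grip_width: 0.0297
```

move_arm(targets=[0, 0, 0, 0, -0.179, 0, 0, 0, 0, 0, -0.179, 0, 0, 17, 0, 0, 0, 0, 0, 17, 0, 0, 0, 0, 0, 17, 0, 0, 0, 0])

```text
time_s: 17.23
position: [0.4766, 0.0268, 0.1558]
tool_rot: [[0.949, 0.0, 0.316], [-0.316, -0.0, 0.949], [0.0, -1.0, -0.0]]
ft_force: [0.0, -0.4, 0.2]
grip_width: 0.0299
```

move_arm(targets=[0, 0, 0, 0, 0, 0, 0, 0, 0, 0, 0, 0, 0, 0, 0, 0, 0, 0, 0, 0, 0, 0, 0, 0, 0, 0, 0, 0, 0, 0])

```text
time_s: 17.85
position: [0.4765, 0.0274, 0.1565]
tool_rot: [[0.949, 0.0, 0.315], [-0.315, -0.0, 0.949], [0.0, -1.0, 0.0]]
ft_force: [1.3, -0.1, -0.2]
grip_width: 0.0297
```

move_arm(targets=[-1.3, 4, 2.5, 0, 0, 0, 0, 6, 0, 0, 0, 0, 0, 7, 0, 0, 0, 0, 0, 7, 0, 0, 0, 0, 0, 5, 0, 0, 0, 0])

```text
time_s: 18.48
position: [0.4759, 0.0302, 0.1267]
tool_rot: [[0.949, -0.001, 0.315], [-0.315, 0.0, 0.949], [-0.001, -1.0, -0.0]]
ft_force: [0.7, 0.3, -0.1]
grip_width: 0.0299
```

move_arm(targets=[0, 0, 0, 0, 0.13, 0, 0, 0, 0, 0, 0.13, 0, 0, 0, 0, 0, 0.13, 0, 0, 0, 0, 0, 0.13, 0, 0, 0, 0, 0, 0.13, 0])

```text
time_s: 19.1
position: [0.4758, 0.0302, 0.1269]
tool_rot: [[0.561, -0.001, 0.828], [-0.828, -0.0, 0.561], [-0.0, -1.0, -0.001]]
ft_force: [-0.0, 0.4, -1.4]
grip_width: 0.0302
```

move_arm(targets=[0, 0, 0, 0, 0.13, 0, 0, 0, 0, 0, 0.13, 0, 0, 0, 0, 0, 0.13, 0, 0, 0, 0, 0, 0.13, 0, 0, 0, 0, 0, 0.13, 0])

```text
time_s: 19.73
position: [0.4755, 0.031, 0.1269]
tool_rot: [[-0.054, -0.001, 0.999], [-0.999, 0.002, -0.054], [-0.002, -1.0, -0.001]]
ft_force: [-0.3, 4.3, -0.2]
grip_width: 0.0299
```

move_arm(targets=[0, 0, 0, 0, 0.04, 0, 0, 0, 0, 0, 0.04, 0, 0, 0, 0, 0, 0.03, 0, 0, 0, 0, 0, 0, 0, 0, 0, 0, 0, 0, 0])

```text
time_s: 20.35
position: [0.4755, 0.0312, 0.127]
tool_rot: [[-0.158, -0.001, 0.987], [-0.987, 0.002, -0.158], [-0.002, -1.0, -0.001]]
ft_force: [-0.1, 6.1, 0.2]
grip_width: 0.0298
```

```bash
python3 -c "
from rig import env
s=env.observe();print(s['position'],s['wrist_torque'],s['ft_force'],s['tool_rot'][:,2])"
```

```text
[0.47554257 0.03121037 0.12695722] [0.97454615 0.10967963 0.42719794] [-0.08703201  6.08658406  0.17712418] [ 0.98736606 -0.15844977 -0.00138983]
```

The torque is starting to climb, so a little more.

move_arm(targets=[0, 0, 0, 0, 0.03, 0, 0, 0, 0, 0, 0.02, 0, 0, 0, 0, 0, 0, 0, 0, 0, 0, 0, 0, 0, 0, 0, 0, 0, 0, 0])

```text
time_s: 20.98
position: [0.4755, 0.0313, 0.127]
tool_rot: [[-0.206, -0.001, 0.979], [-0.979, 0.001, -0.206], [-0.001, -1.0, -0.001]]
ft_force: [-1.0, 6.1, 1.5]
grip_width: 0.0298
```

```bash
python3 -c "
from rig import env
s=env.observe();print(s['position'],s['wrist_torque'],s['ft_force'],s['tool_rot'][:,2])"
```

```text
[0.47552609 0.03125359 0.12698046] [1.11498946 0.03095188 1.31012597] [-1.04462086  6.07738384  1.54270007] [ 0.97864195 -0.20556737 -0.00140928]
```

move_arm(targets=[0, 0, 0, 0, -0.1, 0, 0, 0, 0, 0, -0.11, 0, 0, -20, 0, 0, 0, 0, 0, -40, 0, 0, 0, 0, 0, -50, 0, 0, 0, 0])

```text
time_s: 21.6
position: [0.4756, 0.0303, 0.2379]
tool_rot: [[-0.0, -0.002, 1.0], [-1.0, 0.0, -0.0], [-0.0, -1.0, -0.002]]
ft_force: [-0.1, 0.0, 0.2]
grip_width: 0.0299
```

move_arm(targets=[30, 0, -30, 0, 0, 0, 40, 0, -30, 0, 0, 0, 40, 0, -30, 0, 0, 0, 30, 0, -20, 0, 0, 0, 20, 0, -20, 0, 0, 0])

```text
time_s: 22.22
position: [0.3452, -0.1309, 0.2373]
tool_rot: [[-0.001, 0.0, 1.0], [-1.0, -0.0, -0.001], [0.0, -1.0, 0.0]]
ft_force: [0.9, -0.6, 0.6]
grip_width: 0.0301
```

move_arm(targets=[0, 0, 0, 0, 0, 0, 0, 0, 0, 0, 0, 0, 0, 0, 0, 0, 0, 0, 0, 0, 0, 0, 0, 0, 0, 0, 0, 0, 0, 0])

```text
time_s: 22.85
position: [0.3462, -0.1295, 0.2373]
tool_rot: [[0.001, -0.0, 1.0], [-1.0, 0.0, 0.001], [-0.0, -1.0, -0.0]]
ft_force: [0.3, 0.3, -0.7]
grip_width: 0.0301
```

```bash
python3 - <<'E'
from rig import env,get_image
import numpy as np,cv2
for n in("top","scene"): d=get_image(n);np.savez(f"{n}4.npz",**d);cv2.imwrite(f"pics/{n}4.png",d["pixels"][...,::-1])
from h import *
P=pts(np.load("top4.npz"));print([P[r,c] for r,c in((175,288),(225,260),(205,287))])
E
python3 slots.py 4
```

```text
[array([ 0.61680476, -0.07931975,  0.11715039]), array([0.46689322, 0.00718152, 0.13003525]), array([ 0.52625815, -0.07493555,  0.11230999])]
top L areas [4549 4259] mid [0.4766 0.0295] circ [0.4766 0.0297] 36.406681060791016 normal dir deg 91.59618969949383
   red [(np.float64(0.4773), np.float64(-0.0113), 226), (np.float64(0.4751), np.float64(0.0707), 237)]
   green [(np.float64(0.518), np.float64(0.0307), 114), (np.float64(0.4347), np.float64(0.0285), 113)]
top R areas [4466 4455] mid [ 0.4811 -0.1702] circ [ 0.4814 -0.1702] 36.80251693725586 normal dir deg -88.42609915816456
   red [(np.float64(0.4823), np.float64(-0.2114), 199), (np.float64(0.4804), np.float64(-0.1288), 235)]
   green [(np.float64(0.5226), np.float64(-0.1697), 121), (np.float64(0.4397), np.float64(-0.171), 123)]
scene L areas [4925 4529] mid [0.4754 0.0304] circ [0.4754 0.0301] 37.13764953613281 normal dir deg -89.24202175740945
   red [(np.float64(0.4757), np.float64(-0.0115), 282), (np.float64(0.4732), np.float64(0.0717), 305)]
   green [(np.float64(0.5161), np.float64(0.0302), 203), (np.float64(0.4359), np.float64(0.0283), 161)]
scene R areas [5225 4479] mid [ 0.4804 -0.1694] circ [ 0.48   -0.1702] 37.236629486083984 normal dir deg -88.68287499833923
   red [(np.float64(0.4804), np.float64(-0.2119), 265), (np.float64(0.4784), np.float64(-0.1291), 298)]
   green [(np.float64(0.5202), np.float64(-0.1695), 114), (np.float64(0.4396), np.float64(-0.1727), 117)]
```

View pics/top4.png

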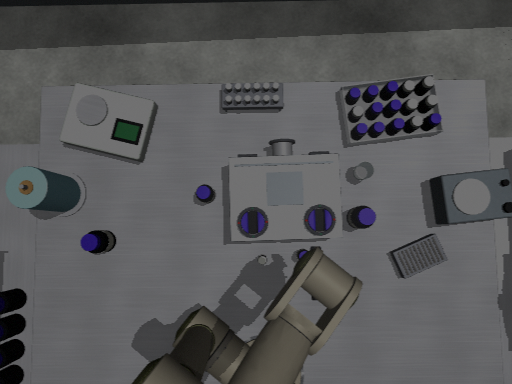

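The last picture shows the cover flat, both slots front to back at (252,222) and (320,220), and the bottles, beaker and filter where they were. The arm is clear, so I'm handing in.

```bash
python3 -c "
from rig import env
print(env.close_job())"
```

```text
the job is handed in; nothing more can be done
None
```

The cover is shut and both fasteners are locked, handed in at about 23 s with the arm clear.

- **Cover:** I pushed it down with the closed fingertips between the collars until it hit the hard stop. The force rose to 22 N with the fingertips at 115 mm. Depth readings on the cover afterwards were 112–117 mm.
- **Fasteners:** I set both fingertips in each slot, right one first, and turned clockwise until the wrist torque rose sharply (1.0 N m on the right, 1.3 N m on the left).
- **Slot angles:** In the last pictures the slots lie at 1.6° (right) and 1.6° (left) in the top view, in line with the green dots and the housing's yaw of about 1.4°. The scene view gave 1.3° for the right slot and 0.8° for the left, a difference that fits the pixel noise.
- **Bystanders:** The bottles, beaker and old filter look unmoved in the last top view. The small bottle in front of the housing is partly hidden by the arm there. I did not measure their positions again.

No check failed. The free play of the fingers in the slots was about 12°, where I had estimated 6°, so I turned further until the torque rose.

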